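# Show a washed dariole mould to the inspection camera

## Task

The moulds washed after baking are draining upside down in the baking tray; take the tall plain dariole mould out of the tray and show its inside to the inspection camera on the bench. Hold it in the air in front of the lens with its mouth turned squarely to the lens, centred on it and about 15 cm away, and finish while still holding it there, steady and carried by the gripper alone. Do not touch the camera, leave it aimed as it is, and do not disturb the other moulds in the tray.

Things in the scene. Friction and masses are not known exactly. Their poses are not given: they have to be found in the camera images.
- dariole: the mould to show: a plain round tapered sheet-steel cup, tallest thing in the tray; 60 mm high, outside diameter 60 mm at the open mouth (63 mm over its rolled bead), 46 mm at the closed base, wall 2.5 mm, 50 to 100 g. At the start upside down on the tray floor. Origin: centre of the mouth (rim plane); +z runs along its axis from mouth to closed base (up at the start)
- dariole_base (a point): centre of the outside of the dariole mould's closed base, 60 mm from its mouth along its +z; on top at the start
- lens (a point): front centre of the inspection camera's lens; -x points straight out of the lens along the line of sight, y is level. It looks up at 50 to 66 degrees above level, roughly back towards the robot (tilt and turn differ each time). Focus is at 150 mm. Flush around the lens a white ring light, 90 mm across; behind it the black camera body, 52 x 50 mm, ends 100 mm behind the lens front
- camera: the camera's stand, fixed to the bench left of the tray: round grey foot 120 mm across, 12 mm thick, and a U-bracket 98 mm high, 104 mm wide over its knobs, holding the tilting camera head (stiff by friction, not to be touched) on a level axis 85 mm above the bench. Origin: centre of the foot's underside; its -x is the level direction the camera faces
- tray: black sheet-steel baking tray, fixed, 300 mm (x) by 400 mm (y), floor 4 mm thick, rim 28 mm high. Origin: centre of its underside, on the bench (z = 0). The moulds stand on its floor in two rows 140 mm apart (x), 125 mm apart along a row, each up to 8 mm off, one place empty; which mould is where differs each time
- small_dariole: a smaller plain mould of the same shape, 38 mm high, 48 mm across the mouth (52 mm over the bead), 37 mm across the base, upside down in the tray; not to be moved. Origin: centre of its mouth on the tray floor, z up
- tartlet_a: a low fluted tartlet mould, 22 mm high, 84 mm across the mouth, upside down in the tray; not to be moved. Origin: centre of its mouth on the tray floor, z up
- tartlet_b: another fluted tartlet mould like tartlet_a
- tartlet_c: another fluted tartlet mould like tartlet_a
There are look-alikes about, which are no part of the job. Leave any pink or yellow look-alike of the dariole alone.

How it is judged:
By the outcome, as a careful person would: the job done as asked, in the order asked, and still so for the second after the job is handed in, while the arm keeps its last pose, push and grip.
It also fails if it takes over 35 s, if anything falls off the work surface, if the arm or the gripper's body presses on something with over 40 N, if the wrist force passes 120 N, or if a joint passes its speed limit or range.

## Robot

A 7-joint arm with a two-finger parallel gripper is mounted at the origin on the work surface. World frame = base frame: x ahead of the robot, y to its left, z up, the work surface at z = 0. Lengths are in m, angles in rad, forces in N, time in s.
With the tool pointing down it reaches from about 0.4 to 0.85 m from the base axis. Payload 4.5 kg.
Tool frame: the origin (TCP) lies on the centre line of the jaws, within the pads' length; the fingertips stand 17 mm ahead of it and the grasp point (between the pads) lies 2 mm behind it (r.tip_reach is the distance from the TCP to the fingertips, in m); z points along the fingers, y is the line along which they close (so a half turn about z gives the same grasp; the last joint's range is limited). The gripper opens to 88 mm and grips with 3 to 60 N. Pads are 18 mm wide; open, the fingers measure 123 mm over their backs; the gripper's body (75 mm by 187 mm) begins 45 mm behind the grasp point.
Start: joints at [-1.246, 0.689, -0.195, 1.565, 0.157, 0.902, -0.215], TCP at [0.179, 0.599, 0.256] pointing down, gripper open.
Joint ranges: [-3.01, 3.01], [-0.46, 2.08], [-1.47, 1.51], [0.13, 2.56], [-1, 4.14], [0.04, 2.09], [-2.66, 2.66]. Speed limits (rad/s): [2.57, 2.57, 3.14, 3.14, 3.14, 3.14, 3.14].

## Interface

Orientations are given as a unit quaternion [x, y, z, w].
In Python, from plant import r gives the robot as it stands.
- The arm moves only by the tool step_arm, never from a script. Its argument "steps" is a list of rows, each a list of 7 numbers: the shift along the tool's x, y, z in cm, then the turn, a rotation vector about the tool's x, y, z in degrees, then the gripper's target within -1 to 1 (shut at 1, half-way at 0, fully open at -1). A call has 1 to 8 rows; each row shifts and turns the commanded pose from where the row before left it, along the tool's axes as they then stand; what a row does not reach is not made up. A row lasts 1/8 s, in which the tool goes at most 62.5 mm and 10.7 degrees, less where a joint would pass 70% of its speed; a pose out of reach is approached as far as the arm can. A call with a gripper value outside its range is refused whole. The fingers move at their own pace and stop on an object; "force" is the grip in N (left out, the last holds). Time passes only in rows, so rows that do not move let the fingers close. It gives the time, the measured TCP pose, the force, the opening and the grip force at its end, in the units of the state.
- r.get_state(): the state, without advancing time (a new reading comes with each control period).
- r.snapshot(name): name is "scene" or "top" or "wrist"; returns a dict with "pixels" (420x560x3 uint8, red, green, blue), "fx", "fy", "cx", "cy" (pixels), "dist_coeffs" ([k1, k2, p1, p2, k3] as OpenCV has them; the pictures are not rectified), "cam_to_world" (4x4, takes a point from camera to world coordinates). Camera axes: x right, y down, z forward; pixel columns grow to the right and rows downward; lengths in m; the calibration is good to about 2 mm. A picture is of the moment at which its call begins. There is no depth.
- r.finish_job(): hands the job in; it is judged then, once.
The state is a dict: "clock": time; "q": joint angles; "qd": joint speeds; "joint_torque": joint torques, N m; "tool_pos": TCP position; "eef_rot": TCP orientation; "contact_force": force on the tool from outside, world axes, zero at the start; "moment": the same for the moment, N m; "opening": opening from 0.0 (shut) to 1.0 (fully open); "finger_force": force on a finger pad.
Only numpy, scipy, OpenCV 4.12 (cv2) and the standard library are available. Lean on these libraries where they do the work, as an engineer would, in place of code of your own. Each camera call takes 0.05 s, during which the arm holds its last target. There are 200 camera calls.

## Working session

There is one attempt and no reset: what is moved stays moved. The work goes in short steps, Python scripts to look and compute and a tool call to move; the robot and the scene stay as the last step left them, time stands still between calls to the robot, and variables do not carry over. Pictures are saved under pics/ and viewed, at most 10 in all, crops included, and the job is handed in when it is done.

Besides the shell and the picture viewer there is one more tool, called after "Call:" by a JSON object that holds its "fn" and its "kwargs". step_arm: Moves the arm, as the interface text tells. Its arguments: {"type":"object","properties":{"steps":{"type":"array","items":{"type":"array","items":{"type":"number"}}},"force":{"type":"number"}},"required":["steps"]}

```bash
mkdir -p pics; ls; cat > h.py <<'E'
import numpy as np,cv2,pickle
from scipy.spatial.transform import Rotation as R
def K(s): return np.array([[s['fx'],0,s['cx']],[0,s['fy'],s['cy']],[0,0,1.]])
def ray(s,uv):
    p=cv2.undistortPoints(np.array(uv,float).reshape(-1,1,2),K(s),np.array(s['dist_coeffs'],float)).reshape(-1,2)
    T=np.array(s['cam_to_world']); d=np.c_[p,np.ones(len(p))]@T[:3,:3].T
    return T[:3,3],d/np.linalg.norm(d,axis=1)[:,None]
def onz(s,uv,z):
    o,d=ray(s,uv); return o+d*((z-o[2])/d[:,2])[:,None]
def proj(s,P):
    T=np.linalg.inv(np.array(s['cam_to_world'])); 
    return cv2.projectPoints(np.array(P,float).reshape(-1,1,3),R.from_matrix(T[:3,:3]).as_rotvec(),T[:3,3],K(s),np.array(s['dist_coeffs'],float))[0].reshape(-1,2)
def tri(s1,a,s2,b):
    o1,d1=ray(s1,[a]);o2,d2=ray(s2,[b]);d1=d1[0];d2=d2[0]
    t=np.linalg.lstsq(np.c_[d1,-d2],o2-o1,rcond=None)[0]
    p,q=o1+t[0]*d1,o2+t[1]*d2
    return (p+q)/2,np.linalg.norm(p-q)
def save(s,n): cv2.imwrite('pics/'+n,cv2.cvtColor(np.ascontiguousarray(s['pixels']),cv2.COLOR_RGB2BGR))
E
python3 - <<'E'
from h import *
from plant import r
for n in ['scene','top','wrist']:
    s=r.snapshot(n); pickle.dump(s,open(n+'.pkl','wb')); save(s,n+'0.png'); print(n,np.round(s['cam_to_world'],3).tolist(),s['fx'],s['dist_coeffs'])
a=np.hstack([pickle.load(open(n+'.pkl','rb'))['pixels'] for n in ['scene','top']])
print(r.get_state(),r.tip_reach)
E
```

```text
pics
scene [[0.698, 0.57, -0.434, 1.025], [0.716, -0.558, 0.419, -0.4], [-0.003, -0.603, -0.798, 0.867], [0.0, 0.0, 0.0, 1.0]] 483.9756442330194 [-0.08553363  0.          0.          0.          0.        ]
top [[0.012, -0.985, 0.171, 0.443], [-1.0, -0.016, -0.023, 0.025], [0.025, -0.171, -0.985, 0.943], [0.0, 0.0, 0.0, 1.0]] 442.3670438865564 [-0.03695313  0.          0.          0.          0.        ]
wrist [[0.286, 0.923, 0.258, 0.113], [0.958, -0.275, -0.079, 0.618], [-0.002, 0.27, -0.963, 0.384], [0.0, 0.0, 0.0, 1.0]] 328.0286921425405 [-0.04496266  0.          0.          0.          0.        ]
{'clock': 0.15, 'q': array([-1.24620531,  0.68978043, -0.19454343,  1.56606127,  0.157316  ,
        0.90250415, -0.2151102 ]), 'qd': array([-0.00058357, -0.00275299, -0.00204009, -0.00377597, -0.00152839,
       -0.00052159, -0.00046231]), 'joint_torque': array([-1.29484644e-03, -5.27860987e+01, -1.26835730e+00, -1.53586668e+01,
       -5.24927618e-02,  3.88876040e-03,  1.04648013e-04]), 'tool_pos': array([0.17909564, 0.59833293, 0.25511315]), 'eef_rot': array([ 1.44848091e-01,  9.89453671e-01, -6.78936599e-04, -4.74794988e-05]), 'contact_force': array([-0.3323935 ,  0.00609114, -1.10682092]), 'moment': array([-0.01089126, -0.02529375, -0.06534153]), 'finger_force': 0.0, 'opening': 1.0037115469116507} 0.017
```

View pics/scene0.png

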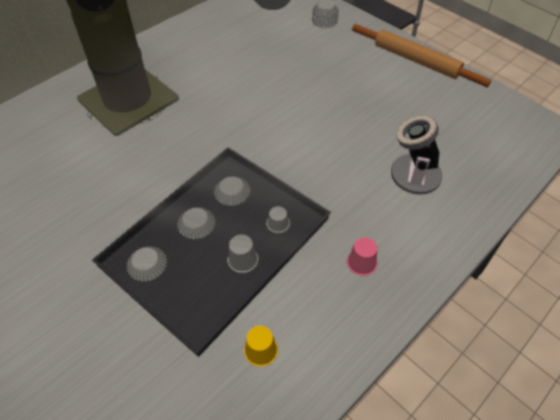

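View pics/top0.png

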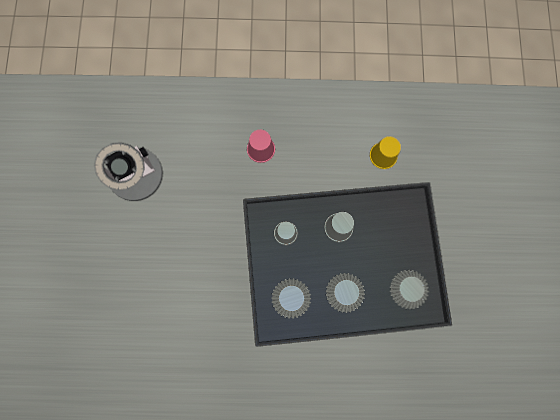

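The scene view shows two bare-steel tapered cups in the tray: a tall one at scene (241,252) / top (341,226), and a small one at (278,218) / (286,232). The pink (363,255) and yellow (260,344) cups stand outside the tray. The tall steel one fits the dariole, and I'll confirm that with a crop and a height check. The inspection camera's ring is at scene (418,131) / top (120,166).

```bash
python3 - <<'E'
from h import *
S={n:pickle.load(open(n+'.pkl','rb')) for n in ['scene','top','wrist']}
def crop(n,x0,y0,x1,y1,k):
    return cv2.resize(cv2.cvtColor(np.ascontiguousarray(S[n]['pixels'][y0:y1,x0:x1]),cv2.COLOR_RGB2BGR),(400,300),interpolation=cv2.INTER_CUBIC)
A=np.hstack([crop('scene',200,190,320,280,0),crop('top',270,190,370,265,0)])
B=np.hstack([crop('scene',378,105,458,165,0),crop('top',80,135,168,201,0)])
cv2.imwrite('pics/crops.png',np.vstack([A,B]))
s,t=S['scene'],S['top']
print('base tri',tri(s,(240,242),t,(343,222)),'small',tri(s,(278,213),t,(286,230)))
print('ring tri',tri(s,(418,131),t,(120,166)))
print('foot',onz(s,[(416,173)],.012),onz(t,[(135,174)],.012))
print('pink',onz(t,[(261,153)],.0),'yellow',onz(t,[(384,158)],.0),'rim',onz(t,[(339,228)],.004))
print('tray corners',onz(t,[(244,200),(430,184),(451,325),(256,345)],.028))
E
```

```text
base tri (array([ 0.60036629, -0.1087143 ,  0.06958244]), np.float64(0.00024871012289730943)) small (array([0.58690377, 0.00569996, 0.04198352]), np.float64(0.0008185121118477441))
ring tri (array([0.69010598, 0.32396662, 0.1356111 ]), np.float64(0.003302523299142399))
foot [[0.7137387  0.33085712 0.012     ]] [[0.70905804 0.33409236 0.012     ]]
pink [[0.76585004 0.06228241 0.        ]] yellow [[ 7.60175845e-01 -2.13061929e-01  1.11022302e-16]] rim [[ 0.59893111 -0.10983808  0.004     ]]
tray corners [[ 0.65166677  0.09473896  0.028     ]
 [ 0.6945102  -0.30481157  0.028     ]
 [ 0.3969344  -0.33610369  0.028     ]
 [ 0.35421983  0.06234638  0.028     ]]
```

View pics/crops.png

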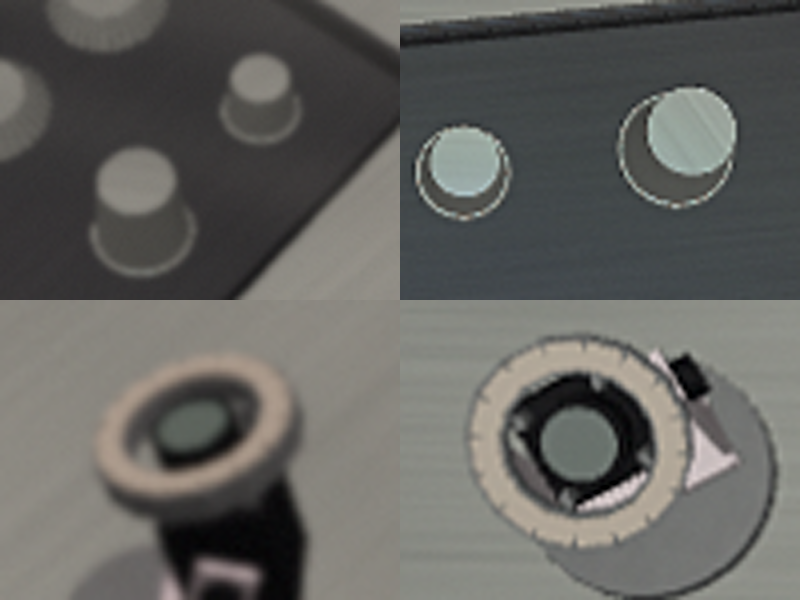

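View pics/wrist0.png

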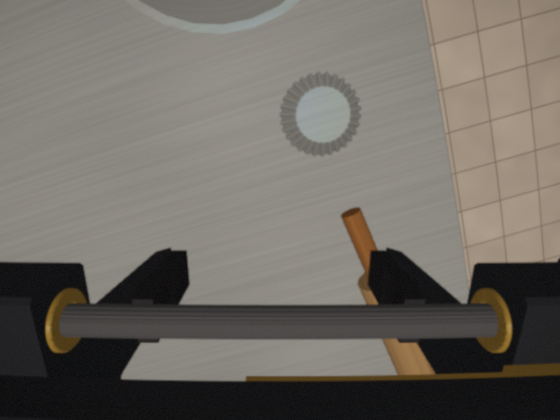

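The crop confirms it: the steel cup at top (341,226) is clearly larger and taller than its neighbour at (286,232), and its base height of about 0.065 m fits 60 mm plus the tray floor. The wrist view shows only a stray tartlet and the rolling pin. I'll now move the wrist camera over the inspection camera for an accurate ring measurement.

Call:
{"fn": "step_arm", "kwargs": {"steps": [[-3.6,-0.8,-0.2,0,0,0,-1],[-3.6,-0.8,-0.2,0,0,0,-1],[-3.6,-0.8,-0.2,0,0,0,-1],[-3.6,-0.8,-0.2,0,0,0,-1],[-3.6,-0.8,-0.2,0,0,0,-1],[-3.6,-0.8,-0.2,0,0,0,-1],[-3.6,-0.8,-0.2,0,0,0,-1],[-3.6,-0.8,-0.2,0,0,0,-1]]}}

```text
clock: 1.15
tool_pos: [0.4376, 0.4541, 0.2715]
eef_rot: [0.145, 0.989, -0.0, -0.0]
contact_force: [0.4, 1.2, -0.3]
opening: 0.999
finger_force: 0.0
```

Call:
{"fn": "step_arm", "kwargs": {"steps": [[-3.6,-0.8,-0.2,0,0,0,-1],[-3.6,-0.8,-0.2,0,0,0,-1],[-3.6,-0.8,-0.2,0,0,0,-1],[-3.6,-0.8,-0.2,0,0,0,-1],[-3.6,-0.8,-0.2,0,0,0,-1],[-3.6,-0.8,-0.2,0,0,0,-1],[-3.6,-0.8,-0.2,0,0,0,-1],[0,0,0,0,0,0,-1]]}}

```text
clock: 2.15
tool_pos: [0.6649, 0.3253, 0.2847]
eef_rot: [0.148, 0.989, -0.001, 0.001]
contact_force: [-0.2, 0.6, 0.0]
opening: 0.999
finger_force: 0.0
```

```bash
cat >> h.py <<'E'
from scipy.optimize import least_squares
def ringmask(s):
    h=cv2.cvtColor(np.ascontiguousarray(s['pixels']),cv2.COLOR_RGB2HSV); return h
E
python3 - <<'E'
from h import *
from plant import r
s=r.snapshot('wrist'); pickle.dump(s,open('w1.pkl','wb')); save(s,'w1.png')
print(proj(s,[[.69,.324,.1356]]))
for n,uv in (('w1',None),('top',(103,165)),('scene',(401,136))):
    q=pickle.load(open(n+'.pkl','rb'))
    if uv: print(n,q['pixels'][uv[1],uv[0]])
E
```

```text
[[286.25107976 228.03109802]]
top [76 77 75]
scene [169 152 138]
```

View pics/w1.png

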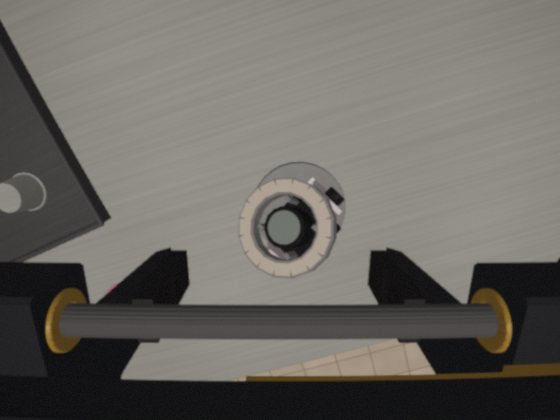

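The ring sits fully visible at (287,228) in the wrist view, matching the predicted (286,228). Next I'll fit the ring circle by casting its edge rays from all three views.

```bash
cat > ring.py <<'E'
from h import *
def outer(s,c,rad):
    p=s['pixels'].astype(int); m=((p[...,0]-p[...,2]>18)&(p[...,0]>110)).astype(np.uint8)
    z=np.zeros_like(m); cv2.circle(z,c,rad,1,-1); m=cv2.morphologyEx(m*z,cv2.MORPH_CLOSE,np.ones((3,3),np.uint8))
    cs,_=cv2.findContours(m,cv2.RETR_EXTERNAL,cv2.CHAIN_APPROX_NONE); k=max(cs,key=len)
    k=cv2.convexHull(k).reshape(-1,2); 
    e=cv2.fitEllipse(k.astype(np.float32)); e=(e[0],(e[1][0]+1,e[1][1]+1),e[2])  # half-pixel outwards
    return e
def pts(e):
    t=np.linspace(0,2*np.pi,60,endpoint=False); a=np.deg2rad(e[2]); x=e[1][0]/2*np.cos(t); y=e[1][1]/2*np.sin(t)
    return np.c_[e[0][0]+x*np.cos(a)-y*np.sin(a), e[0][1]+x*np.sin(a)+y*np.cos(a)]
def fit(V,r0=.045):
    R_=[ray(s,pts(e)) for s,e in V]
    def f(x):
        c=x[:3]; n=-np.array([np.cos(x[3])*np.cos(x[4]),np.cos(x[3])*np.sin(x[4]),-np.sin(x[3])])
        n=np.array([-np.cos(x[3])*np.cos(x[4]),-np.cos(x[3])*np.sin(x[4]),np.sin(x[3])]); o=[]
        for q,d in R_:
            P=q+d*(((c-q)@n)/(d@n))[:,None]; o.append(np.linalg.norm(P-c,axis=1)-r0)
        return np.concatenate(o)
    L=least_squares(f,[.69,.324,.136,1.0,.3]); x=L.x
    n=np.array([-np.cos(x[3])*np.cos(x[4]),-np.cos(x[3])*np.sin(x[4]),np.sin(x[3])])
    return x[:3],n,np.rad2deg(x[3:]),1e3*np.sqrt(np.mean(L.fun**2))
E
python3 - <<'E'
from ring import *
V={}
for n,c,rad in (('w1',(287,228),56),('top',(120,166),30),('scene',(418,131),26)):
    s=pickle.load(open(n+'.pkl','rb')); e=outer(s,c,rad); V[n]=(s,e); print(n,np.round(e[0],1),np.round(e[1],1),round(e[2]))
for k in (['w1'],['top'],['scene'],['w1','scene'],['w1','top','scene']):
    c,n,a,q=fit([V[i] for i in k]); print(k,c.round(4),n.round(3),a.round(1),'rms mm',q.round(2),'behind85',(c-n*(c[2]-.085)/n[2]).round(4))
s=V['w1'][0]; print('lens disc onz',onz(s,[(285.5,228)],.136), 'foot', onz(s,[(301,207)],.012))
E
```

```text
w1 [285.  227.2] [92.6 97.7] 4
top [118.7 166.1] [44.5 47.9] 109
scene [416.2 129.2] [26.5 41.5] 68
['w1'] [0.6908 0.3206 0.1266] [-0.402 -0.223  0.888] [62.6 29.1] rms mm 0.0 behind85 [0.7097 0.331  0.085 ]
['top'] [0.7026 0.342  0.0878] [-0.405 -0.285  0.869] [60.3 35.2] rms mm 0.0 behind85 [0.7039 0.3429 0.085 ]
['scene'] [0.6722 0.352  0.1112] [-0.372 -0.26   0.891] [63.  34.9] rms mm 0.01 behind85 [0.6832 0.3596 0.085 ]
['w1', 'scene'] [0.686  0.322  0.1406] [-0.422 -0.262  0.868] [60.2 31.8] rms mm 1.62 behind85 [0.7131 0.3387 0.085 ]
['w1', 'top', 'scene'] [0.6861 0.3221 0.1406] [-0.43  -0.26   0.865] [59.9 31.1] rms mm 2.05 behind85 [0.7137 0.3388 0.085 ]
lens disc onz [[0.68964498 0.32339734 0.136     ]] foot [[0.70922358 0.34050707 0.012     ]]
```

Call:
{"fn": "step_arm", "kwargs": {"steps": [[-0.3,-4,-0.3,0,0,0,-1],[-0.3,-4,-0.3,0,0,0,-1],[-0.3,-4,-0.3,0,0,0,-1],[-0.3,-4,-0.3,0,0,0,-1],[-0.3,-4,-0.3,0,0,0,-1],[0,0,0,0,0,0,-1]]}}

```text
clock: 2.95
tool_pos: [0.6181, 0.1299, 0.3011]
eef_rot: [0.147, 0.989, -0.001, -0.0]
contact_force: [-0.2, -0.5, 0.3]
opening: 1.003
finger_force: 0.0
```

```bash
python3 - <<'E'
from ring import *
from plant import r
s=r.snapshot('wrist'); pickle.dump(s,open('w2.pkl','wb')); save(s,'w2.png')
c=proj(s,[[.689,.323,.1366]])[0]; print(c); c=tuple(int(v) for v in c)
a=[]
for n,q in (('w1',(287,228)),('w2',c)):
    i=pickle.load(open(n+'.pkl','rb'))['pixels']; x,y=q; x=min(max(x,66),494)
    a.append(cv2.resize(cv2.cvtColor(np.ascontiguousarray(i[y-65:y+65,x-65:x+65]),cv2.COLOR_RGB2BGR),(400,400)))
cv2.imwrite('pics/w12.png',np.hstack(a))
E
```

```text
[496.35603505 210.50815641]
```

View pics/w12.png

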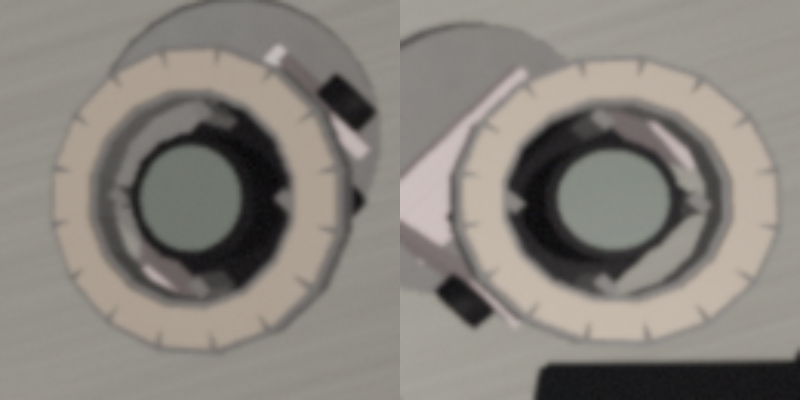

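Both crops show the whole ring unobstructed (w1 at about (287,228), w2 at about (496,210)). I'll fit them together with the radius left free.

```bash
python3 - <<'E'
from ring import *
V={}
for n,c,rad in (('w1',(287,228),54),('w2',(498,210),57),('top',(120,166),30),('scene',(418,131),26)):
    s=pickle.load(open(n+'.pkl','rb'))
    e=outer(s,c,rad); V[n]=(s,e); print(n,np.round(e[0],1),np.round(e[1],1),round(e[2]))
for k in (['w1'],['w2'],['w1','w2'],['w2','scene'],['w1','w2','top','scene']):
  for r0 in (.043,.044,.045):
    c,n,a,q=fit([V[i] for i in k],r0); print(k,r0,c.round(4),n.round(3),a.round(1),'rms mm',q.round(2),'at85',(c-n*(c[2]-.085)/n[2]).round(4))
# lens disc centre triangulated (dark-free greenish disc), foot centre
def disc(s,c):
    x,y=c; p=s['pixels'].astype(int)[y-25:y+25,x-25:x+25]; g=p[...,1]; 
    m=((g-p[...,0]>6)&(g>85)).astype(np.uint8)
    k=max(cv2.findContours(m,0,1)[0],key=cv2.contourArea); M=cv2.moments(k); return (x-25+M['m10']/M['m00'],y-25+M['m01']/M['m00']),cv2.contourArea(k)
d1,d2=disc(V['w1'][0],(285,228)),disc(V['w2'][0],(499,210)); print(d1,d2,tri(V['w1'][0],d1[0],V['w2'][0],d2[0]))
print('ring c tri',tri(V['w1'][0],V['w1'][1][0],V['w2'][0],V['w2'][1][0]))
E
```

```text
w1 [285.  227.2] [92.6 97.7] 4
w2 [499.8 209.6] [ 91.4 103.1] 93
top [118.7 166.1] [44.5 47.9] 109
scene [416.2 129.2] [26.5 41.5] 68
['w1'] 0.043 [0.6867 0.3217 0.1394] [-0.402 -0.223  0.888] [62.6 29.1] rms mm 0.0 at85 [0.7113 0.3354 0.085 ]
['w1'] 0.044 [0.6888 0.3211 0.133 ] [-0.402 -0.223  0.888] [62.6 29.1] rms mm 0.0 at85 [0.7105 0.3332 0.085 ]
['w1'] 0.045 [0.6908 0.3206 0.1266] [-0.402 -0.223  0.888] [62.6 29.1] rms mm 0.0 at85 [0.7097 0.331  0.085 ]
['w2'] 0.043 [0.6871 0.3233 0.1391] [-0.399 -0.238  0.886] [62.3 30.8] rms mm 0.02 at85 [0.7115 0.3378 0.085 ]
['w2'] 0.044 [0.6902 0.3273 0.1323] [-0.399 -0.238  0.886] [62.3 30.8] rms mm 0.02 at85 [0.7116 0.34   0.085 ]
['w2'] 0.045 [0.6934 0.3314 0.1256] [-0.399 -0.238  0.886] [62.3 30.8] rms mm 0.02 at85 [0.7117 0.3423 0.085 ]
['w1', 'w2'] 0.043 [0.6861 0.322  0.141 ] [-0.413 -0.227  0.882] [61.9 28.8] rms mm 0.27 at85 [0.7124 0.3364 0.085 ]
['w1', 'w2'] 0.044 [0.6862 0.3224 0.1393] [-0.493 -0.209  0.844] [57.6 23. ] rms mm 1.04 at85 [0.7179 0.3358 0.085 ]
['w1', 'w2'] 0.045 [0.686  0.3228 0.1379] [-0.578 -0.182  0.795] [52.
[... 256 characters left out ...]
.96 at85 [0.7099 0.337  0.085 ]
['w2', 'scene'] 0.045 [0.6861 0.3229 0.1403] [-0.393 -0.208  0.896] [63.6 27.9] rms mm 1.67 at85 [0.7104 0.3358 0.085 ]
['w1', 'w2', 'top', 'scene'] 0.043 [0.6863 0.3219 0.1413] [-0.37  -0.257  0.893] [63.3 34.8] rms mm 0.54 at85 [0.7097 0.3381 0.085 ]
['w1', 'w2', 'top', 'scene'] 0.044 [0.6863 0.3222 0.1407] [-0.395 -0.245  0.886] [62.3 31.8] rms mm 1.28 at85 [0.7111 0.3376 0.085 ]
['w1', 'w2', 'top', 'scene'] 0.045 [0.6862 0.3225 0.1402] [-0.42  -0.235  0.877] [61.2 29.3] rms mm 2.11 at85 [0.7127 0.3373 0.085 ]Traceback (most recent call last):
  File "<stdin>", line 14, in <module>
  File "<stdin>", line 13, in disc
ZeroDivisionError: float division by zero
```

The views agree: lens at about (0.6865, 0.322, 0.141), line of sight about (-0.398, -0.237, 0.886), which is 62.5° elevation and inside the stated 50–66°. Next is the dariole, at about (0.600, -0.109).

Call:
{"fn": "step_arm", "kwargs": {"steps": [[-1,-4.7,1.8,0,0,0,-1],[-1,-4.7,1.8,0,0,0,-1],[-1,-4.7,1.8,0,0,0,-1],[-1,-4.7,1.8,0,0,0,-1],[-1.2,-4.7,1.8,0,0,0,-1],[0,0,0,0,0,0,-1],[0,0,0,0,0,0,-1]]}}

```text
clock: 3.88
tool_pos: [0.6022, -0.1039, 0.2107]
eef_rot: [0.143, 0.99, 0.001, 0.0]
contact_force: [0.3, 0.5, 1.6]
opening: 1.004
finger_force: 0.0
```

```bash
python3 - <<'E'
from h import *
from plant import r
s=r.snapshot('wrist'); save(s,'w3.png'); pickle.dump(s,open('w3.pkl','wb'))
print(proj(s,[[.6,-.109,.064],[.6,-.109,.004]]), r.get_state()['tool_pos'],r.get_state()['eef_rot'])
E
```

```text
[[272.19116776 201.89655845]
 [273.07455983 188.01956165]] [ 0.60240137 -0.10333845  0.2110482 ] [1.42859525e-01 9.89741940e-01 1.38372257e-03 3.64544907e-04]
```

View pics/w3.png

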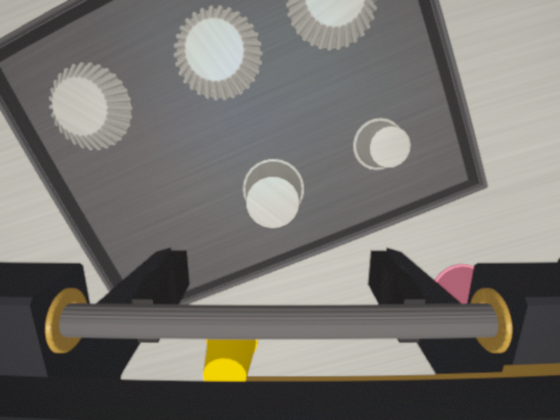

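The dariole's base shows at (272,202) between the fingers, exactly where predicted from (0.600, -0.109). The small mould at (385,145) is well clear, so I'll descend.

Call:
{"fn": "step_arm", "kwargs": {"steps": [[0.1,-0.6,3,0,0,0,-1],[0,0,4,0,0,0,-1],[0,0,4,0,0,0,-1],[0,0,3,0,0,0,-1],[0,0,2,0,0,0,-1],[0,0,0,0,0,0,-1],[0,0,0,0,0,0,-1]]}}

```text
clock: 4.8
tool_pos: [0.6, -0.1119, 0.0518]
eef_rot: [0.145, 0.989, 0.0, 0.001]
contact_force: [0.5, 0.3, 0.1]
opening: 0.999
finger_force: 0.0
```

Call:
{"fn": "step_arm", "kwargs": {"steps": [[0,0.3,0.1,0,0,0,-1],[0,0,0,0,0,0,0],[0,0,0,0,0,0,1],[0,0,0,0,0,0,1],[0,0,0,0,0,0,1],[0,0,0,0,0,0,1],[0,0,0,0,0,0,1],[0,0,0,0,0,0,1]], "force": 35}}

```text
clock: 5.8
tool_pos: [0.5998, -0.1095, 0.0497]
eef_rot: [0.145, 0.989, 0.0, -0.0]
contact_force: [0.5, -0.4, 0.5]
opening: 0.577
finger_force: 34.5
```

Call:
{"fn": "step_arm", "kwargs": {"steps": [[0,0,-1,0,0,0,1],[0,0,-2,0,0,0,1],[0,0,-4,0,0,0,1],[0,0,-5,0,0,0,1],[0,0,-5,0,0,0,1],[0,0,-5,0,0,0,1],[0,0,-3,0,0,0,1],[0,0,0,0,0,0,1]]}}

```text
clock: 6.8
tool_pos: [0.6011, -0.1095, 0.3036]
eef_rot: [0.145, 0.989, 0.0, 0.004]
contact_force: [0.7, -0.0, -0.4]
opening: 0.579
finger_force: 34.5
```

```bash
python3 - <<'E'
from h import *
from plant import r
st=r.get_state(); print(st)
n=np.array([-.398,-.237,.886]); n/=np.linalg.norm(n); L=np.array([.6865,.322,.141])
A=R.from_quat(st['eef_rot']); z=A.as_matrix()[:,2]
ax=np.cross(z,-n); w=ax/np.linalg.norm(ax)*np.arccos(z@-n)
B=R.from_rotvec(w)*A
print('rotvec tool deg',np.rad2deg(A.inv().apply(w)))
goal=L+n*(.15+.0457)  # TCP 45.7 mm above mouth along axis
print('goal',goal,'tool shift now (cm)',A.inv().apply(goal-st['tool_pos'])*100)
s=r.snapshot('wrist'); save(s,'w4.png'); pickle.dump(s,open('w4.pkl','wb'))
save(r.snapshot('scene'),'s4.png')
E
```

```text
{'clock': 6.8, 'q': array([ 0.27183422,  0.6222147 , -0.29542318,  1.55390788,  0.20517368,
        0.98896684,  1.19661993]), 'qd': array([-0.00456653,  0.05627771,  0.01375856,  0.06378146,  0.0052749 ,
       -0.02684111, -0.00566974]), 'joint_torque': array([ 1.43601028e-01, -5.24132538e+01, -2.36937471e+00, -1.70863008e+01,
       -3.49846529e-02,  2.81506665e-01,  4.31580318e-02]), 'tool_pos': array([ 0.60105626, -0.1095379 ,  0.3036018 ]), 'eef_rot': array([1.44945612e-01, 9.89433410e-01, 1.38544189e-04, 3.50398487e-03]), 'contact_force': array([ 0.70291399, -0.03050827, -0.44674074]), 'moment': array([-0.01051331, -0.00978383, -0.02521379]), 'finger_force': 34.487144903687295, 'opening': 0.5789730187618616}
rotvec tool deg [-2.02442800e+01 -1.82871357e+01 -3.27848593e-17]
goal [0.60859461 0.2756091  0.31442758] tool shift now (cm) [10.31752974 37.1139867  -1.10585674]
```

View pics/s4.png

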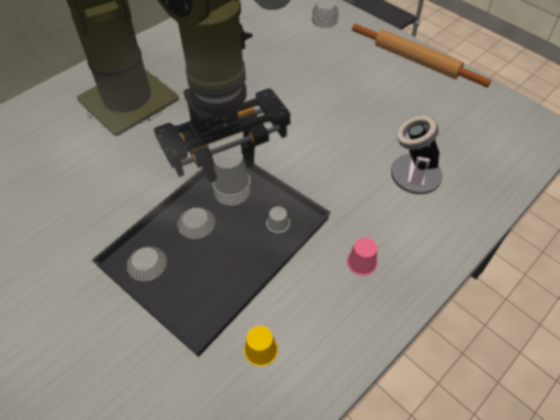

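The scene view shows the dariole lifted at (230,175), held by the gripper, with the other moulds still in their places. Carrying it to the lens now.

Call:
{"fn": "step_arm", "kwargs": {"steps": [[0.6,2,0,0,0,0,1],[1.1,4,-0.2,0,0,0,1],[1.1,4,-0.2,0,0,0,1],[1.1,4,-0.2,0,0,0,1],[1.1,4,-0.2,0,0,0,1],[1.1,4,-0.2,0,0,0,1],[1.1,4,-0.2,0,0,0,1],[1.1,4,-0.2,0,0,0,1]]}}

```text
clock: 7.9
tool_pos: [0.6046, 0.2048, 0.3123]
eef_rot: [0.144, 0.99, -0.0, -0.002]
contact_force: [0.3, -0.5, -1.8]
opening: 0.578
finger_force: 34.5
```

Call:
{"fn": "step_arm", "kwargs": {"steps": [[1.1,4,-0.2,0,0,0,1],[0.9,3,-0.2,0,0,0,1],[0,0,0,-3.4,-3.0,0,1],[0,0,0,-4.2,-3.8,0,1],[0,0,0,-4.2,-3.8,0,1],[0,0,0,-4.2,-3.8,0,1],[0,0,0,-4.2,-3.8,0,1],[0,0,0,0,0,0,1]]}}

```text
clock: 8.9
tool_pos: [0.6039, 0.2747, 0.3154]
eef_rot: [0.14, 0.963, 0.148, 0.178]
contact_force: [-0.3, -0.2, -1.2]
opening: 0.579
finger_force: 34.5
```

```bash
cat > err.py <<'E'
from h import *
from plant import r
n=np.array([-.398,-.237,.886]); n/=np.linalg.norm(n); L=np.array([.6865,.322,.141])
st=r.get_state(); A=R.from_quat(st['eef_rot']); z=A.as_matrix()[:,2]
ax=np.cross(z,-n); w=ax/np.linalg.norm(ax)*np.arccos(z@-n)
print('rot tool deg',np.rad2deg(A.inv().apply(w)),'shift cm',A.inv().apply(L+n*(.15+.0457)-st['tool_pos'])*100,st['q'].round(2),st['opening'])
E
python3 - <<'E'
from err import *
s=r.snapshot('top'); save(s,'t5.png'); q=r.snapshot('scene'); pickle.dump((s,q),open('p5.pkl','wb'))
a=cv2.resize(s['pixels'][60:270,40:320],(400,300)); b=cv2.resize(q['pixels'][0:210,180:460],(400,300))
cv2.imwrite('pics/c5.png',np.hstack([a,b])[...,::-1])
w=cv2.resize(r.snapshot('wrist')['pixels'],(400,300)); 
cv2.imwrite('pics/c5.png',np.vstack([np.hstack([a,b]),np.hstack([w,w*0])])[...,::-1])
E
```

```text
rot tool deg [-3.49212469e-01 -7.79651790e-01 -6.61219917e-16] shift cm [-0.35720771  0.15486803  0.29185962] [-0.34  0.53 -0.23  1.83  0.29  0.34  0.52] 0.5791145163946383
```

View pics/c5.png

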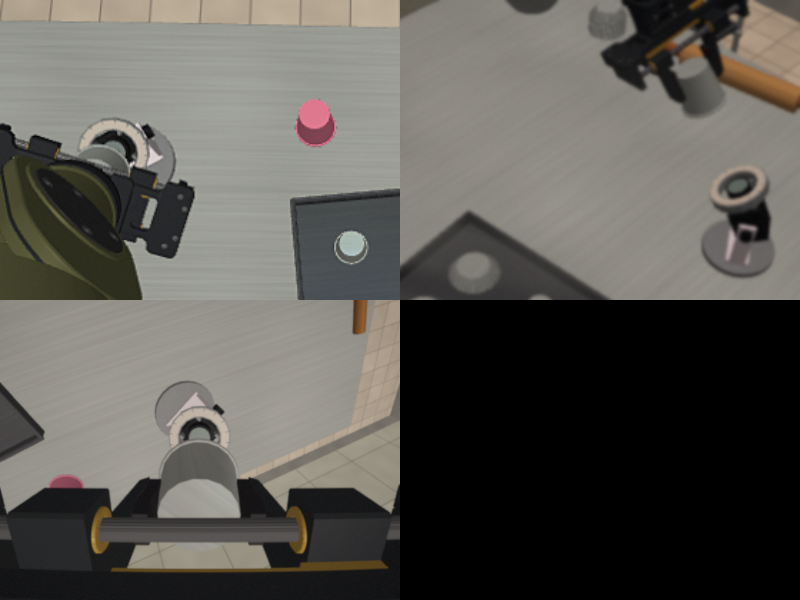

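The mould is in front of the lens with its axis running down toward the ring; the ring shows in the wrist tile at about (200,428). I'll apply the small correction and check that it hasn't tilted within the grip.

Call:
{"fn": "step_arm", "kwargs": {"steps": [[-0.3,0.2,0.3,-0.4,-0.8,0,1],[0,0,0,0,0,0,1],[0,0,0,0,0,0,1],[0,0,0,0,0,0,1]]}}

```text
clock: 9.55
tool_pos: [0.6115, 0.2761, 0.3167]
eef_rot: [0.141, 0.96, 0.152, 0.188]
contact_force: [-0.1, 0.4, -2.0]
opening: 0.578
finger_force: 34.5
```

```bash
python3 - <<'E'
from err import *
M=A.as_matrix(); t=st['tool_pos']; s=r.snapshot('wrist'); q=r.snapshot('scene')
def circ(h,rad):  # h = height above mouth along tool -z
    k=np.linspace(0,2*np.pi,40,endpoint=False); c=t+M[:,2]*(.0457-h); return c+rad*(np.outer(np.cos(k),M[:,0])+np.outer(np.sin(k),M[:,1]))
out=[]
for im,x0,y0,w,h in ((s,180,150,220,165),(q,360,20,110,82)):
    a=np.ascontiguousarray(im['pixels'][y0:y0+h,x0:x0+w][...,::-1]); f=400/w; a=cv2.resize(a,(400,300),interpolation=cv2.INTER_CUBIC)
    for hh,rr in ((0,.0315),(.06,.023)):
        for u,v in proj(im,circ(hh,rr)): cv2.circle(a,(int((u-x0+.5)*f),int((v-y0+.5)*f)),1,(0,0,255),-1)
    out.append(a)
cv2.imwrite('pics/chk.png',np.hstack(out))
E
```

```text
rot tool deg [ 2.65536262e-01  3.37036594e-01 -7.74261486e-16] shift cm [ 0.31583846 -0.18024416  0.06898561] [-0.35  0.53 -0.21  1.83  0.3   0.31  0.51] 0.5777968774539923
```

View pics/chk.png

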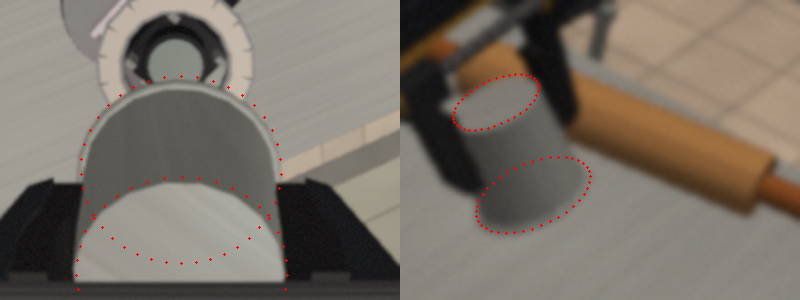

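The predicted outlines (red) lie on the mould in both views; the mouth is off by only about 1–2 mm, so it hasn't pivoted noticeably. One last fine correction, then settle.

Call:
{"fn": "step_arm", "kwargs": {"steps": [[0.2,-0.2,0.1,0.3,0.3,0,1],[0,0,0,0,0,0,1],[0,0,0,0,0,0,1],[0,0,0,0,0,0,1],[0,0,0,0,0,0,1],[0,0,0,0,0,0,1],[0,0,0,0,0,0,1],[0,0,0,0,0,0,1]]}}

```text
clock: 10.65
tool_pos: [0.6096, 0.2751, 0.3145]
eef_rot: [0.141, 0.961, 0.15, 0.185]
contact_force: [-0.0, -1.0, -0.3]
opening: 0.574
finger_force: 34.5
```

```bash
python3 -c "
from err import *
print(st['qd'].round(4),st['finger_force'])"
```

```text
rot tool deg [-3.25901577e-02  3.83785891e-02  2.10498805e-16] shift cm [ 0.1099999   0.02258202 -0.02714957] [-0.35  0.53 -0.21  1.83  0.3   0.32  0.51] 0.57437341443876
[ 0.0019  0.0009 -0.0008 -0.0007 -0.0007  0.     -0.0009] 34.49662886210717
```

```bash
python3 -c "
from plant import r
print([round(r.get_state()['opening'],4) for _ in range(2)]); print(r.finish_job())"
```

```text
[0.5744, 0.5744]
the job is handed in; nothing more can be done
None
```

I handed the job in with the tall steel dariole held in the gripper, mouth facing the lens, about 15 cm away and centred to within a few millimetres by my own measurements; no verdict came back.

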